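Run the coin capsules out of the lever dispenser and ease its lid shut

TASK

Press the red finger pad of the coin dispenser's lever right down so that the brass outlet lid swings wide open, and hold it down until all three coin capsules have slid out into the felt tray. Then keep your finger on the pad and let the lever up slowly, all the way, so that the lid comes down softly and shuts without slamming, and take the finger away. Work only the pad: do not touch the lid or the capsules, and leave the bottle, magnifier, coin rack and iron weight where they stand.

Things in the scene. Friction and masses are not known exactly. Their poses are not given: they have to be found in the camera images.
- hopper: Coin dispenser, fixed, turned up to 32 degrees: green tin hopper, open on top, 160 (x) x 116 (y) x 152 mm. Origin on the shelf under the hopper's middle; +x points from the lever end, on the robot's side, to the outlet and the catch tray; z up. The tray's blue felt spans x 92 to 221, y -53 to 53 mm, 7 mm high, rim 37 mm. A lever on the +y wall leads to the red pad behind the rear wall (x = -80 mm).
- pad_top (a point): Centre of the top of the red finger pad (32 x 32 mm) on the lever. At rest at x -164, y 64 mm in the hopper's frame, 103 mm above the shelf. It goes down 52 mm, nearly straight (under 3 mm lengthwise, tipping 9 degrees one way to 8 the other), to a hard stop 51 mm above the shelf. Spring and lid push it up: about 2 N to start, 3 to 5 N at the bottom. Let go, it flies up and the lid slams.
- lever_angle (a joint): Angle of the lever about its pivot pin on the side wall, rad: 0 at rest (pad up, lid shut), 0.293 pressed right down. 174 mm from pivot to pad.
- lid_angle (a joint): Angle of the outlet lid about its hinge at the top of the hopper, rad: 0 shut, 1.0 wide open (lever right down). A short push rod links it to the lever: the lid turns about 3.4 times as far as the lever, roughly 0.1 rad for every 5 mm of the pad. Let down over 2 s or more it shuts softly; in half a second it slams.
- lid: The brass lid with a steel border, a sheet-metal hood 128 mm wide and 114 mm long, that hangs from the hinge 140 mm above the shelf over the outlet at the hopper's +x end; origin on the hinge at x = 62 mm in the hopper's frame. Opening, its lower edge (31 mm high when shut, 110 mm wide open) swings out and up over the tray, away from the lever end.
- lever: The steel lever bar, 12 mm high and 5 mm thick, with the red pad on its end; origin on its pivot axis, at x = 10 mm in the hopper's frame, 72 mm above the shelf.
- capsule_a: Round coin capsule, 46 mm across and 8 mm thick, 35 g, holding a silver coin with a black ring; origin at its centre. It starts on the steel chute (two lanes, 27 degrees) behind the lid and slides out by itself when the lid opens.
- capsule_b: Round coin capsule, 46 mm across and 8 mm thick, 35 g, holding a silver coin with a black ring; origin at its centre. It starts on the steel chute (two lanes, 27 degrees) behind the lid and slides out by itself when the lid opens.
- capsule_c: Round coin capsule, 46 mm across and 8 mm thick, 35 g, holding a copper coin with a black ring; origin at its centre. It starts on the steel chute (two lanes, 27 degrees) behind the lid and slides out by itself when the lid opens.
- amber_bottle: Amber glass coin bottle with a cork, 68 mm across, 135 mm high, standing loose beside the lever side of the hopper; origin under its middle.
- magnifier: Brass magnifier lying flat, lens ring 82 mm across, handle to 135 mm from the lens along its own -x, 12 mm thick, on the lever side of the hopper; origin under the lens centre.
- coin_rack: Wooden coin rack block 130 x 60 x 28 mm (long side along its x) with four coins standing in it up to 48 mm high, on the side of the hopper away from the lever; origin under its middle.
- iron_weight: Black iron coin weight with a knob, 50 mm across, 50 mm high, standing loose behind the hopper's rear wall beside the pad; origin under its middle.
Mind the look-alikes: they are no part of the job. What is shaped like the capsule_a but brown or pink is not meant.

How it is judged:
By the outcome, as a careful person would: the job done as asked, in the order asked, and still so for the second after the job is handed in, with the robot touching nothing.
It also fails if it takes over 42 s, if anything falls off the work surface, if the arm or the gripper's body presses on something with over 40 N, if the wrist force passes 120 N, or if a joint passes its speed limit or range.

ROBOT

A 6-joint arm with a two-finger parallel gripper is mounted at the origin on the work surface. World frame = base frame: x ahead of the robot, y to its left, z up, the work surface at z = 0. Lengths are in mm, angles in rad, forces in N, time in s.
With the tool pointing down it reaches from about 300 to 775 mm from the base axis. Payload 14.6 kg.
Tool frame: the origin (TCP) lies at the centre of the arm's flange, where the gripper is bolted on; the fingertips stand 199 mm ahead of it and the grasp point (between the pads) lies 180 mm ahead of it; z points along the fingers, y is the line along which they close (so a half turn about z gives the same grasp; the last joint's range is limited). The gripper opens to 94 mm and grips with 3 to 60 N. Pads are 16 mm wide; open, the fingers measure 119 mm over their backs; the gripper's body (75 mm by 177 mm) begins 78 mm behind the grasp point.
Start: joints at [1.109, 0.3, 1.521, -0, 1.321, -0.067], TCP at [211.54, 507.683, 404.646] pointing down, gripper open.
Joint ranges: [-3.03, 3.03], [-0.79, 2.21], [0.23, 2.52], [-1.04, 4.18], [0, 3.07], [-2.55, 2.55]. Speed limits (rad/s): [2.22, 2.22, 2.57, 3.14, 3.14, 3.14].

INTERFACE

Orientations are given as [roll, pitch, yaw] about the fixed x, y, z axes, in that order (R = Rz(yaw) Ry(pitch) Rx(roll)).
In Python, from cell import manip, optics, workorder gives the robot as it stands.
- The arm moves only by the tool step_arm, never from a script. Its argument "increments" is a list that holds one entry, the list of rows, each a list of 7 numbers: the turn, a rotation vector about the tool's x, y, z as a fraction of full scale, then the shift along the tool's x, y, z as a fraction of full scale, then the closure, from -1 (fully open) to 1 (shut). In form: [[[wx, wy, wz, tx, ty, tz, fingers], ...]]. A call has 1 to 5 rows; each row shifts and turns the commanded pose from where the row before left it, along the tool's axes as they then stand; what a row does not reach is not made up. Full scale, the value 1, is 40 mm for a shift and 45 degrees for a turn. A row lasts 1/10 s, in which the tool goes at most 50 mm and 8.59 degrees, less where a joint would pass 70% of its speed; a pose out of reach is approached as far as the arm can. A call with a number of a shift or a turn outside -1 to 1 is refused whole. A call with a gripper value outside its range is refused whole. The fingers move at their own pace and stop on an object; "newtons" is the grip in N (left out, the last holds). Time passes only in rows, so rows that do not move let the fingers close. It gives the time, the measured TCP pose, the force, the opening and the grip force at its end, in the units of the state.
- manip.read_state(): the state, without advancing time (a new reading comes with each control period).
- optics.camera(name): name is "scene" or "top"; returns a dict with "frame" (420x560x3 uint8, red, green, blue), "range_z" (420x560 float32, mm along the optical axis (not along the pixel's ray), 0 where there is no reading), "mtx" (3x3 intrinsics, pixels), "distortion" ([k1, k2, p1, p2, k3] as OpenCV has them; the pictures are not rectified), "cam_to_world" (4x4, takes a point from camera to world coordinates). Camera axes: x right, y down, z forward; pixel columns grow to the right and rows downward; lengths in mm; the calibration is good to about 2 mm. A picture is of the moment at which its call begins.
- workorder.sign_off(): hands the job in; it is judged then, once.
The state is a dict: "clock": time; "joints": joint angles; "qd": joint speeds; "effort": joint torques, N m; "eef_pos": TCP position; "eef_rot": TCP orientation; "wrist_force": force on the tool from outside, world axes, zero at the start; "moment": the same for the moment, N m; "finger_gap": finger opening in mm; "finger_force": force on a finger pad.
Only numpy, scipy, OpenCV 4.12 (cv2) and the standard library are available. Lean on these libraries where they do the work, as an engineer would, in place of code of your own. Each camera call takes 0.05 s, during which the arm holds its last target. There are 200 camera calls.

## Working session

There is one attempt and no reset: what is moved stays moved. The work goes in short steps, Python scripts to look and compute and a tool call to move; the robot and the scene stay as the last step left them, time stands still between calls to the robot, and variables do not carry over. Pictures are saved under pics/ and viewed, at most 10 in all, crops included, and the job is handed in when it is done.

Besides the shell and the picture viewer there is one more tool, called after "Request:" as name(argument=value, ...), one argument or row to a line, values as JSON. step_arm: Moves the arm, as the interface text tells. Its arguments: {"type":"object","properties":{"increments":{"type":"array","items":{"type":"array","items":{"type":"array","items":{"type":"number"}}}},"newtons":{"type":"number"}},"required":["increments"]}

```bash
mkdir -p pics; cat > h.py <<'E'
import numpy as np, cv2
from cell import manip, optics, workorder
def cam(n,save=None):
    c=optics.camera(n)
    if save: cv2.imwrite('pics/'+save,c['frame'][:,:,::-1])
    return c
def cloud(c):
    h,w=c['range_z'].shape
    u,v=np.meshgrid(np.arange(w),np.arange(h))
    p=cv2.undistortPoints(np.stack([u,v],-1).reshape(-1,1,2).astype(float),np.array(c['mtx']),np.array(c['distortion'])).reshape(h,w,2)
    z=c['range_z']; P=np.dstack([p[...,0]*z,p[...,1]*z,z]); T=np.array(c['cam_to_world'])
    return P@T[:3,:3].T+T[:3,3]
E
python3 - <<'E'
from h import *
s=manip.read_state();print(s)
a=cam('top','t1.png');b=cam('scene','s1.png')
for n,c in (('top',a),('scene',b)):
    W=cloud(c);np.save(n+'.npy',W)
    f=c['frame'].astype(int);m=(f[...,0]>130)&(f[...,1]<70)&(f[...,2]<70)&(c['range_z']>0)
    k,l,st,ce=cv2.connectedComponentsWithStats(m.astype('uint8'))
    for i in range(1,k):
        if st[i,4]>20: print(n,ce[i],st[i,4],np.median(W[l==i],0),W[l==i].min(0),W[l==i].max(0))
E
```

```text
{'clock': 0.0, 'joints': array([ 1.10941541e+00,  3.00492236e-01,  1.52158668e+00,  6.20129674e-06,
        1.32072192e+00, -6.65689884e-02]), 'qd': array([ 0.00013122, -0.00133246, -0.00027549,  0.00135877,  0.00058398,
       -0.00147856]), 'effort': array([-7.10666809e-04, -5.31784666e+01, -3.52735770e+01,  7.07986252e-02,
        2.43898766e-02, -5.03134046e-06]), 'eef_pos': array([211.5214821 , 507.66512157, 404.07223234]), 'eef_rot': array([-3.14038755e+00, -8.63612432e-05,  2.74677913e+00]), 'wrist_force': array([0.99931049, 0.41844118, 0.04498771]), 'moment': array([-0.02789389, -0.0036343 ,  0.03371257]), 'finger_force': 0.0, 'finger_gap': 94.01633407741664}
top [247.90839695 279.67557252] 262 [514.10721145  98.179893   102.39428537] [499.08141951  83.02821451  96.40634921] [530.30546967 114.71590575 107.97288865]
scene [341.8021978  184.68131868] 91 [512.42780474  98.0337444  102.89698459] [425.96302018  52.27733816  -1.40894718] [527.66616201 113.62375892 109.82667476]
```

View pics/t1.png

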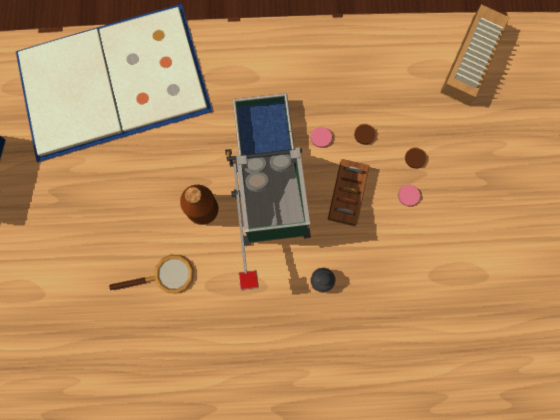

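View pics/s1.png

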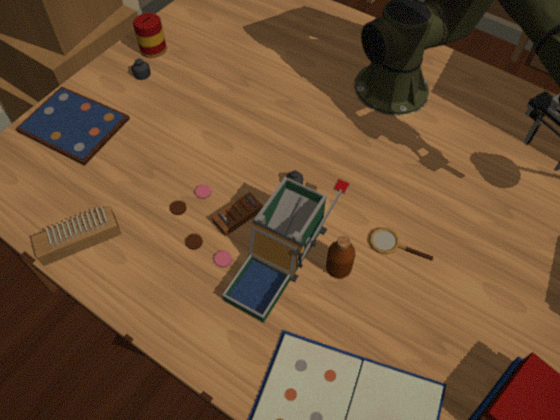

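The top view shows the red pad at (248,280), which is about (514.5, 98.5, 102) mm. That fits its 103 mm rest height. The lever runs up to the hopper at about 6° yaw, with the weight at (323,280) and the bottle at (199,204), both clear of the pad. I'll turn the tool so the narrow side of the gripper body faces the hopper, and close the fingers.

Request:
step_arm(
  increments=[
    [[0, 0, -0.158, 0, 0, 0, 1], [0, 0, -0.158, 0, 0, 0, 1], [0, 0, -0.158, 0, 0, 0, 1], [0, 0, -0.158, 0, 0, 0, 1], [0, 0, 0, 0, 0, 0, 1]],
  ],
  newtons=10,
)

```text
clock: 0.6
eef_pos: [211.6, 507.7, 404.3]
eef_rot: [-3.141, -0.0, -3.038]
wrist_force: [-1.0, -0.5, 0.4]
finger_gap: 57.2
finger_force: 0.0
```

Request:
step_arm(
  increments=[
    [[0, 0, 0, -0.5, -0.85, 0, 1], [0, 0, 0, -0.55, -0.91, 0, 1], [0, 0, 0, -0.55, -0.91, 0, 1], [0, 0, 0, -0.55, -0.91, 0, 1], [0, 0, 0, -0.55, -0.91, 0, 1]],
  ],
)

```text
clock: 1.1
eef_pos: [337.9, 338.5, 404.6]
eef_rot: [-3.142, 0.0, -3.044]
wrist_force: [-0.1, 0.2, 0.4]
finger_gap: 17.5
finger_force: 0.0
```

Request:
step_arm(
  increments=[
    [[0, 0, 0, -0.55, -0.91, 0, 1], [0, 0, 0, -0.55, -0.91, 0, 1], [0, 0, 0, -0.55, -0.91, 0, 1], [0, 0, 0, -0.55, -0.91, 0, 1], [0, 0, 0, -0.55, -0.91, 0, 1]],
  ],
)

```text
clock: 1.6
eef_pos: [465.8, 168.4, 404.6]
eef_rot: [3.142, -0.0, -3.044]
wrist_force: [1.0, 0.6, 0.3]
finger_gap: 0.8
finger_force: 0.0
```

Request:
step_arm(
  increments=[
    [[0, 0, 0, -0.55, -0.91, 0, 1], [0, 0, 0, -0.25, -0.4, 0, 1], [0, 0, 0, 0, 0, 0, 1]],
  ],
)

```text
clock: 1.9
eef_pos: [503.2, 119.4, 404.2]
eef_rot: [-3.141, -0.001, -3.047]
wrist_force: [0.5, 0.3, 0.6]
finger_gap: 0.0
finger_force: 0.0
```

Request:
step_arm(
  increments=[
    [[0, 0, 0, -0.23, -0.55, 0, 1], [0, 0, 0, 0, 0, 0.7, 1], [0, 0, 0, 0, 0, 0.7, 1], [0, 0, 0, 0, 0, 0.6, 1], [0, 0, 0, 0, 0, 0, 1]],
  ],
)

```text
clock: 2.4
eef_pos: [512.7, 101.0, 322.0]
eef_rot: [-3.142, -0.005, -3.042]
wrist_force: [-0.7, 1.0, 0.3]
finger_gap: 0.3
finger_force: 0.0
```

```bash
python3 - <<'E'
from h import *
s=manip.read_state();print(s['eef_pos'],s['eef_rot'],s['joints'])
a=cam('top');b=cam('scene')
f=lambda c,x,y,w,h:cv2.resize(c['frame'][y:y+h,x:x+w,::-1],None,fx=4,fy=4,interpolation=cv2.INTER_CUBIC)
cv2.imwrite('pics/c2.png',np.hstack([f(a,200,210,100,110),f(b,290,120,100,110)]))
E
```

```text
[512.66503676 100.98866606 321.98363696] [-3.14159158 -0.00526041 -3.04160066] [ 1.24376984e-01  3.24961966e-01  1.69144088e+00  1.40601462e-04
  1.13044868e+00 -1.54647161e+00]
```

View pics/c2.png

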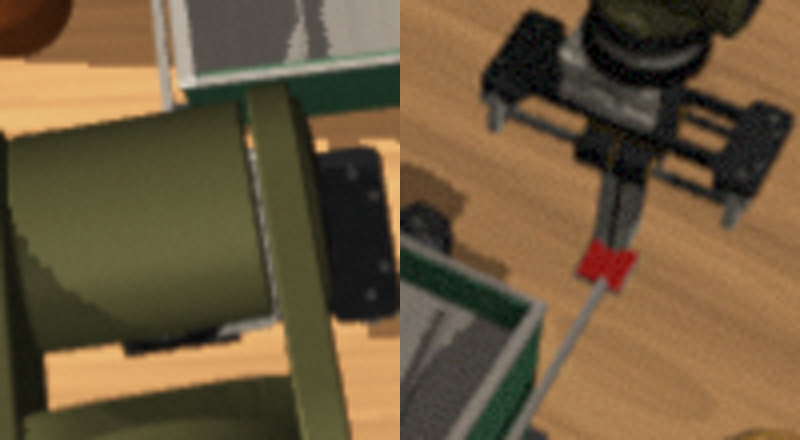

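The fingertips are about 20 mm above the pad and the gripper body is clear of the hopper. I'll descend onto it gently.

Request:
step_arm(
  increments=[
    [[0, 0, 0, -0.04, -0.06, 0.2, 1], [0, 0, 0, 0, 0, 0.2, 1], [0, 0, 0, 0, 0, 0.1, 1], [0, 0, 0, 0, 0, 0.1, 1], [0, 0, 0, 0, 0, 0, 1]],
  ],
)

```text
clock: 3.0
eef_pos: [515.4, 98.0, 300.3]
eef_rot: [-3.142, -0.0, -3.04]
wrist_force: [-0.1, -0.4, 1.1]
finger_gap: 0.2
finger_force: 0.9
```

Request:
step_arm(
  increments=[
    [[0, 0, 0, 0, 0, 0.1, 1], [0, 0, 0, 0, 0, 0.1, 1], [0, 0, 0, 0, 0, 0.1, 1], [0, 0, 0, 0, 0, 0.1, 1], [0, 0, 0, 0, 0, 0.1, 1]],
  ],
)

```text
clock: 3.5
eef_pos: [515.4, 98.0, 280.3]
eef_rot: [-3.142, -0.0, -3.04]
wrist_force: [-2.4, -0.1, 3.7]
finger_gap: 0.6
finger_force: 1.5
```

Request:
step_arm(
  increments=[
    [[0, 0, 0, 0, 0, 0.14, 1], [0, 0, 0, 0, 0, 0.14, 1], [0, 0, 0, 0, 0, 0.14, 1], [0, 0, 0, 0, 0, 0.14, 1], [0, 0, 0, 0, 0, 0.12, 1]],
  ],
)

```text
clock: 4.0
eef_pos: [515.8, 98.0, 253.2]
eef_rot: [3.142, 0.002, -3.04]
wrist_force: [2.6, -0.5, 4.9]
finger_gap: 0.2
finger_force: 2.1
```

Request:
step_arm(
  increments=[
    [[0, 0, 0, 0, 0, 0.04, 1], [0, 0, 0, 0, 0, 0, 1]],
  ],
)

```text
clock: 4.2
eef_pos: [515.7, 98.0, 251.9]
eef_rot: [3.142, 0.001, -3.04]
wrist_force: [2.3, 0.4, 4.6]
finger_gap: 0.3
finger_force: 2.0
```

Request:
step_arm(
  increments=[
    [[0, 0, 0, 0, 0, 0.025, 1], [0, 0, 0, 0, 0, 0, 1], [0, 0, 0, 0, 0, 0, 1], [0, 0, 0, 0, 0, 0, 1], [0, 0, 0, 0, 0, 0, 1]],
  ],
)

```text
clock: 4.7
eef_pos: [515.7, 98.0, 251.4]
eef_rot: [-3.142, 0.001, -3.04]
wrist_force: [0.5, -1.0, 7.8]
finger_gap: 0.4
finger_force: 3.9
```

```bash
cat > look.py <<'E'
from h import *
import sys
a=cam('top');b=cam('scene')
f=lambda c,x,y,w,h:cv2.resize(c['frame'][y:y+h,x:x+w,::-1],None,fx=3,fy=3,interpolation=cv2.INTER_CUBIC)
cv2.imwrite('pics/'+sys.argv[1],np.hstack([f(a,215,85,100,170),f(b,205,160,160,170)]))
E
python3 look.py d1.png
```

```text
(no output)
```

View pics/d1.png

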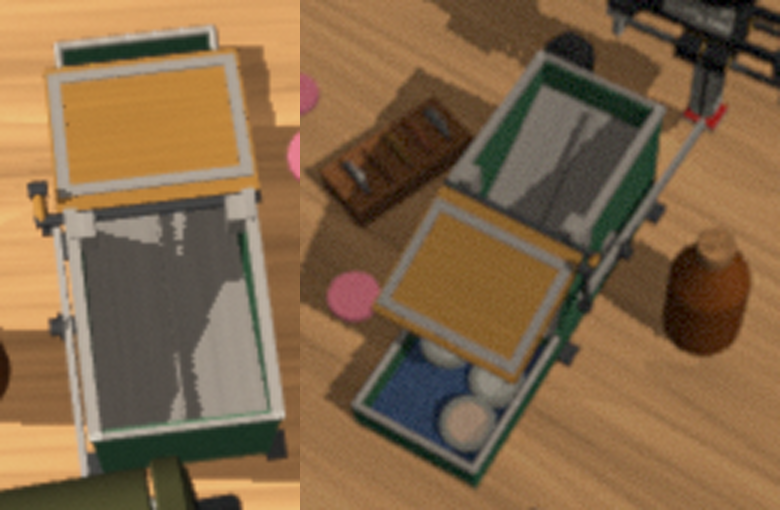

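All three capsules are on the felt, in the right-hand crop at about (445,345), (495,380) and (465,425). The lid is wide open and the force has risen to 7.8 N, so the lever is at its stop. I'll hold for a moment and check that the capsules have settled clear of the lid.

Request:
step_arm(
  increments=[
    [[0, 0, 0, 0, 0, 0, 1], [0, 0, 0, 0, 0, 0, 1], [0, 0, 0, 0, 0, 0, 1], [0, 0, 0, 0, 0, 0, 1], [0, 0, 0, 0, 0, 0, 1]],
  ],
)

```text
clock: 5.3
eef_pos: [515.7, 98.0, 251.4]
eef_rot: [-3.142, 0.001, -3.04]
wrist_force: [0.9, 0.2, 8.0]
finger_gap: 0.3
finger_force: 3.9
```

```bash
python3 - <<'E'
from h import *
b=cam('scene');W=cloud(b)
a=0.1;R=np.array([[np.cos(a),-np.sin(a)],[np.sin(a),np.cos(a)]])
o=np.array([514.5,98.5])-R@np.array([-164,64]);print('hopper',o)
H=(W[...,:2]-o)@R
crop=lambda x:x[160:330,205:365]
for n,(u,v) in {'p':(445,350),'q':(495,385),'r':(465,425)}.items():
    c=205+(u-300)//3; r=160+v//3
    print(n,c,r,H[r,c],W[r,c,2])
cv2.imwrite('pics/e1.png',cv2.resize(b['frame'][260:330,215:315,::-1],None,fx=6,fy=6,interpolation=cv2.INTER_CUBIC))
E
```

```text
hopper [684.07002177  51.19241375]
p 253 276 [173.72235771  -2.94348025] 109.84499016438303
q 270 288 [144.41487271  22.70215436] 15.889042580272644
r 260 301 [187.54989318  19.35166336] 19.6165976907223
```

View pics/e1.png

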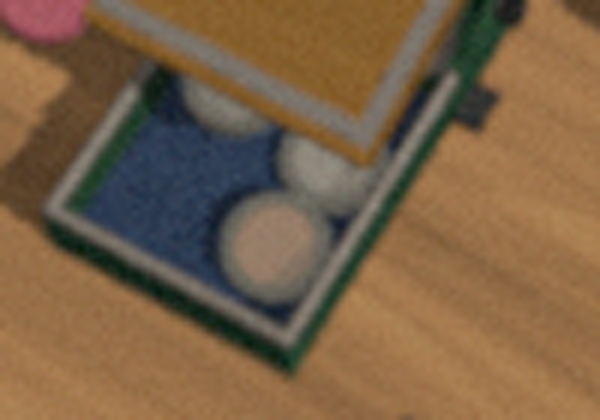

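The third capsule is settled, centred near x≈128 mm in the hopper frame. It lies flat on the felt, clear of the shut lid. Now I'll let the lever up slowly at about 13 mm/s.

Request:
step_arm(
  increments=[
    [[0, 0, 0, 0, 0, -0.02, 1], [0, 0, 0, 0, 0, -0.03, 1], [0, 0, 0, 0, 0, -0.03, 1], [0, 0, 0, 0, 0, -0.035, 1], [0, 0, 0, 0, 0, -0.035, 1]],
  ],
)

```text
clock: 5.85
eef_pos: [515.4, 98.0, 256.9]
eef_rot: [-3.142, -0.0, -3.04]
wrist_force: [0.5, 0.9, 4.0]
finger_gap: 0.8
finger_force: 1.9
```

Request:
step_arm(
  increments=[
    [[0, 0, 0, 0, 0, -0.035, 1], [0, 0, 0, 0, 0, -0.035, 1], [0, 0, 0, 0, 0, -0.035, 1], [0, 0, 0, 0, 0, -0.035, 1], [0, 0, 0, 0, 0, -0.035, 1]],
  ],
)

```text
clock: 6.35
eef_pos: [515.3, 98.0, 263.8]
eef_rot: [3.142, -0.001, -3.04]
wrist_force: [-2.1, -0.7, 4.1]
finger_gap: 0.4
finger_force: 1.8
```

Request:
step_arm(
  increments=[
    [[0, 0, 0, 0, 0, -0.035, 1], [0, 0, 0, 0, 0, -0.035, 1], [0, 0, 0, 0, 0, -0.035, 1], [0, 0, 0, 0, 0, -0.035, 1], [0, 0, 0, 0, 0, -0.035, 1]],
  ],
)

```text
clock: 6.85
eef_pos: [515.4, 98.0, 270.9]
eef_rot: [-3.142, -0.0, -3.04]
wrist_force: [-2.5, 0.0, 2.9]
finger_gap: 0.8
finger_force: 1.7
```

Request:
step_arm(
  increments=[
    [[0, 0, 0, 0, 0, -0.035, 1], [0, 0, 0, 0, 0, -0.035, 1], [0, 0, 0, 0, 0, -0.035, 1], [0, 0, 0, 0, 0, -0.035, 1], [0, 0, 0, 0, 0, -0.035, 1]],
  ],
)

```text
clock: 7.35
eef_pos: [515.5, 98.0, 278.0]
eef_rot: [-3.142, 0.0, -3.04]
wrist_force: [-1.0, -0.9, 3.4]
finger_gap: 0.6
finger_force: 1.4
```

Request:
step_arm(
  increments=[
    [[0, 0, 0, 0, 0, -0.035, 1], [0, 0, 0, 0, 0, -0.035, 1], [0, 0, 0, 0, 0, -0.035, 1], [0, 0, 0, 0, 0, -0.035, 1], [0, 0, 0, 0, 0, -0.035, 1]],
  ],
)

```text
clock: 7.85
eef_pos: [515.6, 98.0, 285.1]
eef_rot: [-3.142, 0.001, -3.04]
wrist_force: [2.1, -0.8, 3.1]
finger_gap: 0.5
finger_force: 1.2
```

Request:
step_arm(
  increments=[
    [[0, 0, 0, 0, 0, -0.035, 1], [0, 0, 0, 0, 0, -0.035, 1], [0, 0, 0, 0, 0, -0.035, 1], [0, 0, 0, 0, 0, -0.03, 1], [0, 0, 0, 0, 0, -0.03, 1]],
  ],
)

```text
clock: 8.35
eef_pos: [515.5, 98.0, 291.5]
eef_rot: [3.142, -0.0, -3.04]
wrist_force: [1.1, 0.7, 2.1]
finger_gap: 0.6
finger_force: 1.1
```

Next the last 12 mm, slower still.

Request:
step_arm(
  increments=[
    [[0, 0, 0, 0, 0, -0.025, 1], [0, 0, 0, 0, 0, -0.025, 1], [0, 0, 0, 0, 0, -0.02, 1], [0, 0, 0, 0, 0, -0.02, 1], [0, 0, 0, 0, 0, -0.02, 1]],
  ],
)

```text
clock: 8.85
eef_pos: [515.4, 98.0, 295.9]
eef_rot: [3.142, -0.0, -3.04]
wrist_force: [1.5, 0.0, 2.9]
finger_gap: 0.2
finger_force: 1.0
```

Request:
step_arm(
  increments=[
    [[0, 0, 0, 0, 0, -0.02, 1], [0, 0, 0, 0, 0, -0.02, 1], [0, 0, 0, 0, 0, -0.02, 1], [0, 0, 0, 0, 0, -0.02, 1], [0, 0, 0, 0, 0, -0.02, 1]],
  ],
)

```text
clock: 9.35
eef_pos: [515.4, 98.0, 299.9]
eef_rot: [3.142, -0.0, -3.04]
wrist_force: [0.8, 0.2, 1.8]
finger_gap: 0.8
finger_force: 0.9
```

Request:
step_arm(
  increments=[
    [[0, 0, 0, 0, 0, -0.02, 1], [0, 0, 0, 0, 0, -0.02, 1], [0, 0, 0, 0, 0, -0.02, 1], [0, 0, 0, 0, 0, -0.02, 1], [0, 0, 0, 0, 0, -0.02, 1]],
  ],
)

```text
clock: 9.85
eef_pos: [515.4, 98.0, 303.9]
eef_rot: [3.142, -0.0, -3.04]
wrist_force: [0.8, -0.1, -0.5]
finger_gap: 0.2
finger_force: 0.2
```

Request:
step_arm(
  increments=[
    [[0, 0, 0, 0, 0, -0.02, 1], [0, 0, 0, 0, 0, -0.02, 1], [0, 0, 0, 0, 0, -0.02, 1], [0, 0, 0, 0, 0, -0.02, 1], [0, 0, 0, 0, 0, -0.02, 1]],
  ],
)

```text
clock: 10.35
eef_pos: [515.4, 98.0, 307.9]
eef_rot: [-3.142, -0.0, -3.04]
wrist_force: [0.8, -0.5, -0.1]
finger_gap: 0.5
finger_force: 0.0
```

The finger is off the pad, so I'll retreat upward and check.

Request:
step_arm(
  increments=[
    [[0, 0, 0, 0, 0, -0.3, 1], [0, 0, 0, 0, 0, -0.8, 1], [0, 0, 0, 0, 0, -0.8, 1], [0, 0, 0, 0, 0, -0.5, 1], [0, 0, 0, 0, 0, 0, 1]],
  ],
)

```text
clock: 10.85
eef_pos: [515.4, 98.0, 407.4]
eef_rot: [3.142, 0.005, -3.04]
wrist_force: [0.5, -0.7, -0.6]
finger_gap: 0.3
finger_force: 0.0
```

Request:
step_arm(
  increments=[
    [[0, 0, 0, 0.5, 0.85, 0, 1], [0, 0, 0, 0.5, 0.85, 0, 1], [0, 0, 0, 0.5, 0.85, 0, 1], [0, 0, 0, 0.3, 0.4, 0, 1], [0, 0, 0, 0, 0, 0, 1]],
  ],
)

```text
clock: 11.35
eef_pos: [430.5, 209.4, 403.5]
eef_rot: [-3.142, -0.001, -3.037]
wrist_force: [0.3, -0.6, 0.6]
finger_gap: 0.6
finger_force: 0.0
```

```bash
python3 look.py f1.png
```

```text
(no output)
```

View pics/f1.png

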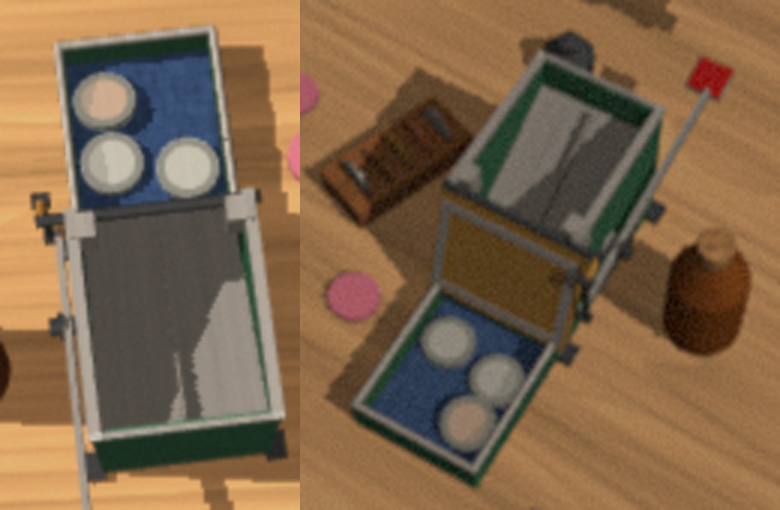

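The lid is shut and the pad is back up at (710,78). All three capsules lie on the felt, and the bottle, rack and weight haven't moved.

```bash
python3 -c "
from cell import workorder
print(workorder.sign_off())"
```

```text
the job is handed in; nothing more can be done
None
```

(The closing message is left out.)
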